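Cap the canister and bring it under the rivet press

ROBOT

A 7-joint arm with a two-finger parallel gripper is mounted at the origin on the work surface. World frame = base frame: x ahead of the robot, y to its left, z up, the work surface at z = 0. Lengths are in mm, angles in rad, forces in N, time in s.
With the tool pointing down it reaches from about 400 to 900 mm from the base axis. Payload 5.5 kg.
Tool frame: the origin (TCP) lies midway between the tips of the shut fingers; the grasp point (between the pads) lies 19 mm behind it; z points along the fingers, y is the line along which they close (so a half turn about z gives the same grasp; the last joint's range is limited). The gripper opens to 85 mm and grips with 20 to 120 N. Pads are 22 mm wide; open, the fingers measure 114 mm over their backs; the gripper's body (76 mm by 85 mm) begins 54 mm behind the grasp point. The pads swing forward as they close: fully open they stand 13 mm farther back than shut.
Start: joints at [-0.995, 0.501, -0.427, 1.55, 0.221, 1.138, -0.21], TCP at [199.983, 618.471, 231.31] pointing down, gripper open.
Joint ranges: [-2.88, 2.88], [-0.31, 2.03], [-1.54, 1.56], [0.2, 2.42], [-1.41, 4.55], [0.19, 2.02], [-2.57, 2.57]. Speed limits (rad/s): [2.57, 2.57, 3.14, 3.14, 3.14, 3.14, 3.14].

INTERFACE

Orientations are given as a unit quaternion [x, y, z, w].
In Python, from workcell import sensors, read_camera, camera_info, robot gives the robot as it stands. The module is installed in compiled form; this text tells all that it offers.
- The arm moves only by the tool arm_command, never from a script. Its argument "commands" is text: rows parted by semicolons, each of 7 numbers parted by spaces: the finger opening in m, from 0 to 0.0854, then the shift along the tool's x, y, z in m, then the turn, a rotation vector about the tool's x, y, z in degrees. A call has 1 to 10 rows; each row is the pose to reach, as a shift and turn from the pose commanded when the call began, along the tool's axes at that moment; what a row does not reach only later rows make up. A row lasts 1/10 s, in which the tool goes at most 50 mm and 8.59 degrees, less where a joint would pass 70% of its speed; a pose out of reach is approached as far as the arm can. A call with a gripper value outside its range is refused whole. The fingers move at their own pace and stop on an object; "force" is the grip in N (left out, the last holds). Time passes only in rows, so rows that repeat a pose let the fingers close. It gives the time, the measured TCP pose, the force, the opening and the grip force at its end, in the units of the state.
- sensors.observe(): the state, without advancing time (a new reading comes with each control period).
- read_camera(name): name is "scene" or "top"; returns (picture, depth): 480x640x3 uint8, blue, green, red; 480x640 float32, mm along the optical axis (not along the pixel's ray), 0 where there is no reading.
- camera_info(name): a dict with "fx", "fy", "cx", "cy" (pixels), "R" (3x3) and "t" (3): a world point X has camera coordinates R X + t. Camera axes: x right, y down, z forward; pixel columns grow to the right and rows downward; lengths in mm; the calibration is good to about 2 mm. A picture is of the moment at which its call begins. camera_info takes no time and is no camera call.
- robot.finish_job(): hands the job in; it is judged then, once.
The state is a dict: "clock": time; "q": joint angles; "qvel": joint speeds; "tau": joint torques, N m; "tcp_pos": TCP position; "tcp_rot": TCP orientation; "wrist_force": force on the tool from outside, world axes, zero at the start; "moment": the same for the moment, N m; "gripper_width": opening from 0.0 (shut) to 1.0 (fully open); "gripper_force": force on a finger pad.
Only numpy, scipy, OpenCV 4.12 (cv2) and the standard library are available. Lean on these libraries where they do the work, as an engineer would, in place of code of your own. Each camera call takes 0.05 s, during which the arm holds its last target. There are 200 camera calls.

TASK

Set the large steel cover on the open canister, spigot down, so that it sits seated and level on the rim, while the canister is still well away from the press. Then slide the carriage along its track until the rivet on top of the cover's hub stands right under the tip of the rivet press's nose, and leave it there. Set the cover down gently and leave the small cover, the tub of rivets, the wrench, the oil bottle and the screwdriver where they are.

Things in the scene. Friction and masses are not known exactly. Their poses are not given: they have to be found in the camera images.
- cover: LARGE loose round steel cover, 0.16 kg, lying spigot down. Origin: centre of its underside, z up. Spigot 72 mm diameter, 7 mm high, lower edge bevelled 3 mm; flange 88 mm diameter, z = 7 to 10 mm; cylindrical hub to grip, 22 mm diameter, z = 10 to 36 mm. Lies left of the track or in front of the press; the small cover lies in the other place.
- rivet (a point): Marked spot: brass rivet head (10 mm diameter) at the centre of the top of the large cover's hub, 36 mm above the cover's origin.
- small_cover: Bystander: a cover of the same make but smaller, flange 60 mm diameter, 36 mm high, too small for the canister. Origin: centre of its underside.
- carriage: Steel carriage (plate 100 x 215 mm, top 30 mm above the bench) with the open steel canister clamped on it: outer diameter 82 mm, wall 3 mm (mouth 76 mm: 2 mm play round the spigot), 60 mm tall. Origin on the canister's axis, 18 mm above the bench; y along the track, away from the press. Slides only along the track, 210 mm, end stop past the nose; stiff (about 3 N), stays where left.
- canister_rim (a point): Centre of the canister's mouth at the height of the rim, 90 mm above the bench. z up; y runs along the track, from the press towards the lug.
- lug_top (a point): Centre of the top of the carriage's upright lug, a grip to slide it by: 14 mm thick along the track, 40 mm across, standing 49 mm up from the carriage plate, its top 79 mm above the bench. It is 145 mm from the canister's axis on the side away from the press. Site y runs along the track, from the press towards the lug.
- nose_tip (a point): Tip of the fixed rivet press's downward nose (10 mm wide at the tip), 130 mm above the bench, over the middle line of the track. 11 mm of air are left above the hub of the seated cover. The press's column, 280 mm tall, stands 120 mm beyond it; the head (42 mm across) and a 50 mm wide arm are above: keep the gripper clear.
- rivet_tub: Bystander: clear square tub of rivets, 85 x 85 x 40 mm, origin at the centre of its underside.
- wrench: Bystander: wrench lying left of the track, origin at its underside.
- oil: Bystander: grey oil bottle, 56 mm diameter, 150 mm tall, origin at the centre of its underside.
- screwdriver: Bystander: screwdriver lying far left, origin at its underside.

How it is judged:
By the outcome, as a careful person would: the job done as asked, in the order asked, and still so for the second after the job is handed in, with the robot touching nothing.
It also fails if it takes over 58 s, if anything falls off the work surface, if the arm or the gripper's body presses on something with over 40 N, if the wrist force passes 120 N, or if a joint passes its speed limit or range.

## Working session

There is one attempt and no reset: what is moved stays moved. The work goes in short steps, Python scripts to look and compute and a tool call to move; the robot and the scene stay as the last step left them, time stands still between calls to the robot, and variables do not carry over. Pictures are saved under pics/ and viewed, at most 10 in all, crops included, and the job is handed in when it is done.

Besides the shell and the picture viewer there is one more tool, called after "Call:" in YAML: its name, and indented under it one key for each argument. arm_command: Moves the arm, as the interface text tells. Its arguments: {"type":"object","properties":{"commands":{"type":"string"},"force":{"type":"number"}},"required":["commands"]}

```bash
mkdir -p pics; python3 - <<'E'
from workcell import sensors, read_camera, camera_info
import cv2,numpy as np
for n in("scene","top"):
    p,d=read_camera(n);cv2.imwrite(f"pics/{n}0.png",p);np.savez(f"{n}0.npz",p=p,d=d)
    c=camera_info(n);print(n,c)
print(sensors.observe())
E
```

```text
scene {'fx': 465.69387011986436, 'fy': 465.69387011986436, 'cx': 322.8231553082203, 'cy': 243.8522356455777, 'R': array([[-0.35747027,  0.93392046, -0.00275359],
       [ 0.80567186,  0.30688756, -0.50666841],
       [-0.47234295, -0.18333738, -0.86213661]]), 't': array([ 201.33616655, -386.60747191, 1506.22640756])}
top {'fx': 579.9988141773543, 'fy': 579.9988141773543, 'cx': 323.40231274589075, 'cy': 242.47774994913283, 'R': array([[ 0.01455412, -0.99986135,  0.00809019],
       [-0.98772024, -0.01563517, -0.15544861],
       [ 0.15555355, -0.00572843, -0.98781085]]), 't': array([ -10.70779553,  543.80458088, 1224.07900739])}
{'clock': 0.1, 'q': array([-0.99477131,  0.50176245, -0.4268154 ,  1.55135685,  0.22080784,
        1.13829803, -0.21029432]), 'qvel': array([-8.54870827e-04, -1.86299863e-03, -9.10970574e-04, -2.79033650e-03,
       -6.40406027e-05, -3.53258962e-04,  2.39430832e-03]), 'tau': array([-1.17576972e-02, -5.70810449e+01, -5.83885387e+00, -2.81750858e+01,
        1.05960222e-02,  5.43793649e-03,  3.24265415e-06]), 'tcp_pos': array([199.87603241, 617.84270913, 230.3537814 ]), 'tcp_rot': array([ 1.55742616e-01,  9.87797274e-01, -8.68402114e-04, -1.66870423e-04]), 'wrist_force': array([ 0.52681218, -0.97882116,  1.28229545]), 'moment': array([-0.04837477, -0.01737303, -0.02844667]), 'gripper_force': 0.0, 'gripper_width': 0.9954732942545226}
```

View pics/top0.png

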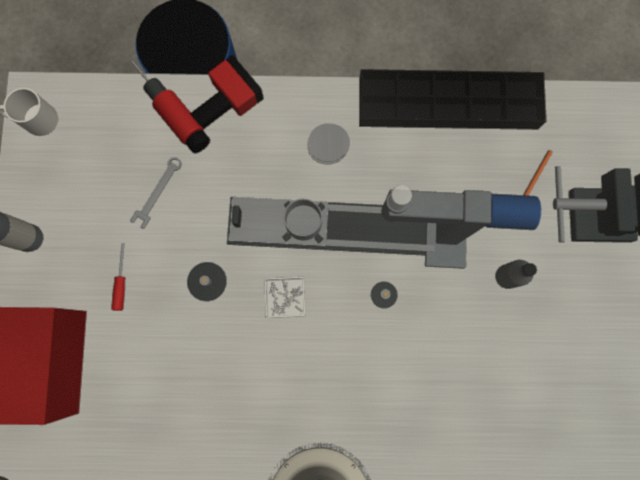

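View pics/scene0.png

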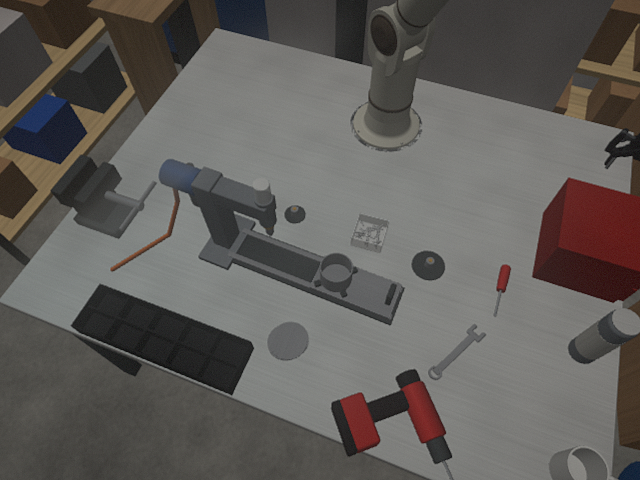

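The top view shows the large cover at (207,281), its rivet at about (205,280), the canister mouth at (304,219), the dark lug at (236,215) and the small cover at (384,294). In the scene view the cover is at (428,262), the canister at (337,268), the lug at about (390,295) and the nose tip at about (271,233).

```bash
cat > h.py <<'E'
import numpy as np,cv2
from workcell import sensors, read_camera, camera_info
def ray(n,u,v):
    c=camera_info(n);R=c["R"];o=-R.T@c["t"];return o,R.T@np.array([(u-c["cx"])/c["fx"],(v-c["cy"])/c["fy"],1])
def onz(n,u,v,z):
    o,d=ray(n,u,v);return o+d*(z-o[2])/d[2]
def tri(a,b):
    (o,d),(p,e)=ray("top",*a),ray("scene",*b)
    s=np.linalg.lstsq(np.c_[d,-e],p-o,rcond=None)[0];A=o+d*s[0];B=p+e*s[1];return (A+B)/2,np.linalg.norm(A-B)
def proj(n,X):
    c=camera_info(n);q=c["R"]@np.array(X,float)+c["t"];return q[0]/q[2]*c["fx"]+c["cx"],q[1]/q[2]*c["fy"]+c["cy"]
def dep(n,d):
    c=camera_info(n);v,u=np.indices(d.shape);P=np.stack([(u-c["cx"])/c["fx"]*d,(v-c["cy"])/c["fy"]*d,d],-1)-c["t"];P=P@c["R"];P[d==0]=np.nan;return P
E
python3 - <<'E'
from h import *
np.set_printoptions(precision=1,suppress=True)
T=np.load("top0.npz");S=np.load("scene0.npz")
def brass(p,box):
    x0,y0,x1,y1=box;c=p[y0:y1,x0:x1].astype(int);m=(c[...,2]-c[...,0]>25);v,u=np.nonzero(m);return u.mean()+x0,v.mean()+y0,len(u)
a=brass(T['p'],(190,265,222,297));b=brass(S['p'],(415,250,445,275));print(a,b,tri(a[:2],b[:2]),onz("top",*a[:2],36))
# dark cover flange
for n,D,box in(("top",T,(180,255,235,305)),("scene",S,(405,240,452,288))):
    x0,y0,x1,y1=box;g=cv2.cvtColor(D['p'],cv2.COLOR_BGR2GRAY)[y0:y1,x0:x1]
    m=(g<110).astype(np.uint8);cs=max(cv2.findContours(m,0,1)[0],key=cv2.contourArea);e=cv2.fitEllipse(cs);u,v=e[0][0]+x0,e[0][1]+y0
    print(n,e,u,v,onz(n,u,v,9))
# depth-based
for n,D in(("top",T),("scene",S)):
    P=dep(n,D['d']);
    Z=P[...,2]
    near=lambda x,y,r:(np.hypot(P[...,0]-x,P[...,1]-y)<r)
    c=onz("top",304,219,90);m=near(c[0],c[1],60)&(abs(Z-90)<6);Q=P[m];A=np.c_[2*Q[:,:2],np.ones(len(Q))];s=np.linalg.lstsq(A,(Q[:,:2]**2).sum(1),rcond=None)[0];print(n,"rim",c,s[:2],np.sqrt(s[2]+s[0]**2+s[1]**2),np.median(Q[:,2]),len(Q))
    c=onz("top",236,215,79);m=near(c[0],c[1],40)&(abs(Z-79)<8);Q=P[m];print(n,"lug",c,Q.mean(0),len(Q),np.nanmin(Q,0),np.nanmax(Q,0))
for n,D,b in(("top",T,(220,180,400,260)),("scene",S,(230,170,420,330))):
    x0,y0,x1,y1=b;cv2.imwrite(f"pics/{n}c.png",cv2.resize(cv2.convertScaleAbs(D['p'][y0:y1,x0:x1],alpha=1.6),None,fx=4,fy=4 if n=="top" else 3.7,interpolation=2)[:600,:800])
E
```

```text
(np.float64(204.0), np.float64(280.0), 21) (np.float64(430.0), np.float64(259.8), 10) (array([457.9, 256.3,  38.7]), np.float64(2.932907606725838)) [458.4 255.3  36. ]
top ((26.387853622436523, 26.152246475219727), (37.879024505615234, 39.067283630371094), 52.69190216064453) 206.38785362243652 281.1522464752197 [458.4 255.3   9. ]
scene ((22.794769287109375, 25.16912078857422), (28.6983642578125, 33.55851364135742), 109.47034454345703) 427.7947692871094 265.1691207885742 [457.5 257.7   9. ]
top rim [586.   39.6  90. ] [590.6  42.8] 39.22250366767727 89.20505052227116 184
top lug [594.6 185.1  79. ] [595.9 187.1  77.5] 121 [576.7 179.5  71.1] [615.2 194.5  82.7]
scene rim [586.   39.6  90. ] [590.   44.3] 39.300962327374016 90.1438982913632 189
scene lug [594.6 185.1  79. ] [597.6 188.7  79.4] 95 [575.7 181.2  72. ] [617.  196.1  84.1]
```

View pics/scenec.png

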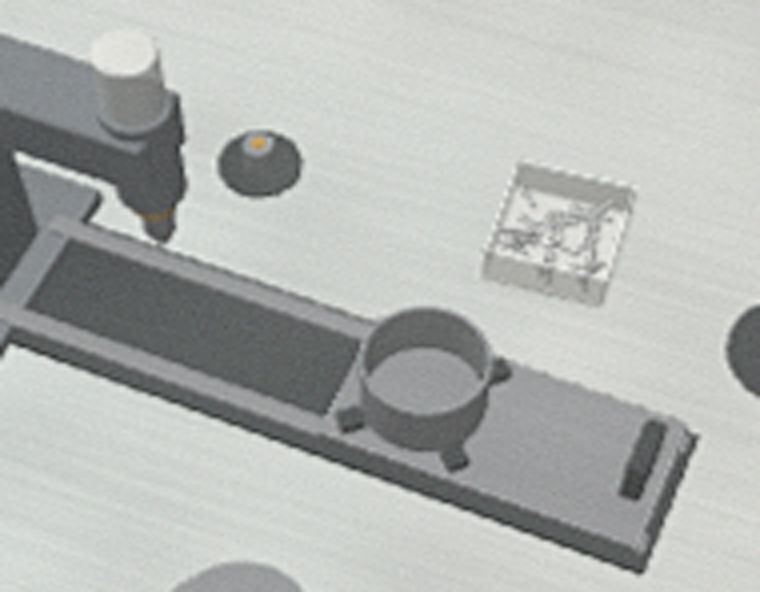

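View pics/topc.png

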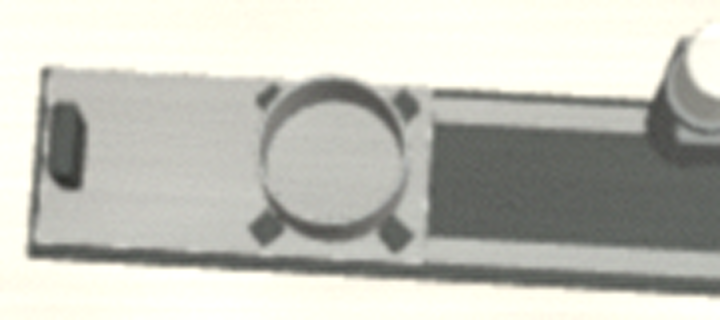

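The scene crop shows the nose tip at full-image (270.8,234). The lug is upright near the plate's end, and the mouth is free and unobstructed. The top crop shows the track running nearly along the image row, with the lug at (237,216).

```bash
python3 - <<'E'
from h import *
np.set_printoptions(precision=2,suppress=True)
T=np.load("top0.npz");S=np.load("scene0.npz")
g=cv2.cvtColor(T['p'],cv2.COLOR_BGR2GRAY)
# plate edges near/far, from depth z~30
for n,D in(("top",T),("scene",S)):
    P=dep(n,D['d']);m=(abs(P[...,2]-30)<5)&(abs(P[...,0]-592)<70)&(P[...,1]>95)&(P[...,1]<205)
    Q=P[m][:,:2].astype(np.float32);r=cv2.minAreaRect(Q);print(n,"plate",r)
    m=(P[...,2]>115)&(P[...,2]<175)&(abs(P[...,0]-585)<60)&(P[...,1]<-30)&(P[...,1]>-220)
    Q=P[m];
    for z in range(125,175,8):
        q=Q[abs(Q[:,2]-z)<4]
        if len(q):print(n,z,len(q),q[:,:2].mean(0),q.min(0)[:2],q.max(0)[:2])
for v in(232,233,234,235):print(v,onz("scene",270.8,v,130))
R0=cv2.Rodrigues(np.zeros(3))[0]
from scipy.spatial.transform import Rotation as R
s=sensors.observe();M=R.from_quat(s['tcp_rot']);print(s['clock'],M.as_matrix())
print("to above cover(458,256.3) at z 60",M.inv().apply(np.array([458,256.3,60])-s['tcp_pos']))
E
```

```text
top plate ((595.2144165039062, 149.2560577392578), (111.18621826171875, 101.9256820678711), 88.26128387451172)
top 149 1 [ 575.65 -127.53] [ 575.65 -127.53] [ 575.65 -127.53]
scene plate ((593.35693359375, 149.84323120117188), (111.22974395751953, 104.31295013427734), 88.91427612304688)
scene 133 2 [ 586.65 -130.14] [ 586.39 -131.73] [ 586.9  -128.54]
scene 141 5 [ 587.32 -128.17] [ 584.72 -132.48] [ 588.71 -125.05]
scene 149 13 [ 586.3  -127.95] [ 576.56 -139.64] [ 591.79 -122.19]
scene 157 10 [ 587.82 -126.56] [ 582.35 -135.39] [ 592.54 -122.7 ]
scene 165 14 [ 589.96 -128.39] [ 582.94 -136.64] [ 593.48 -121.81]
scene 173 2 [ 586.83 -120.44] [ 584.82 -120.78] [ 588.83 -120.1 ]
232 [ 575.67 -131.98  130.  ]
233 [ 578.32 -130.8   130.  ]
234 [ 580.95 -129.61  130.  ]
235 [ 583.59 -128.43  130.  ]
0.1 [[-0.95  0.31 -0.  ]
 [ 0.31  0.95 -0.  ]
 [ 0.   -0.   -1.  ]]
to above cover(458,256.3) at z 60 [-356.85 -264.28  170.8 ]
```

Call:
arm_command:
  commands: "0.085 -0.357 -0.264 0 0 0 -15.5;0.085 -0.357 -0.264 0 0 0 -15.5;0.085 -0.357 -0.264 0 0 0 -15.5;0.085 -0.357 -0.264 0 0 0 -15.5;0.085 -0.357 -0.264 0 0 0 -15.5;0.085 -0.357 -0.264 0 0 0 -15.5;0.085 -0.357 -0.264 0 0 0 -15.5;0.085 -0.357 -0.264 0.05 0 0 -15.5;0.085 -0.357 -0.264 0.15 0 0 -15.5;0.085 -0.357 -0.264 0.15 0 0 -15.5"
  force: 50

```text
clock: 1.1
tcp_pos: [452.7, 266.5, 114.3]
tcp_rot: [0.023, 1.0, 0.0, 0.001]
wrist_force: [0.5, 0.6, -0.6]
gripper_width: 0.994
gripper_force: 0.0
```

Call:
arm_command:
  commands: "0.085 0 0 0 0 0 0;0.085 0 0 0 0 0 0;0.085 0 0 0 0 0 0"

```text
clock: 1.4
tcp_pos: [451.3, 270.7, 117.0]
tcp_rot: [0.02, 1.0, 0.001, 0.001]
wrist_force: [0.5, 0.4, -0.0]
gripper_width: 0.999
gripper_force: 0.0
```

Call:
arm_command:
  commands: "0.085 -0.0073 -0.0141 0.02 0 0 0;0.085 -0.0073 -0.0141 0.05 0 0 0;0.085 -0.0073 -0.0141 0.075 0 0 0;0.085 -0.0073 -0.0141 0.09 0 0 0;0.085 -0.0073 -0.0141 0.095 0 0 0;0.085 -0.0073 -0.0141 0.095 0 0 0;0.085 -0.0073 -0.0141 0.095 0 0 0;0.085 -0.0073 -0.0141 0.095 0 0 0"

```text
clock: 2.2
tcp_pos: [458.4, 254.5, 21.1]
tcp_rot: [0.021, 1.0, 0.001, 0.001]
wrist_force: [0.4, -0.2, -0.0]
gripper_width: 0.997
gripper_force: 0.0
```

```bash
python3 - <<'E'
from h import *
s=sensors.observe();print(s['clock'],s['tcp_pos'],s['tcp_rot'])
p,d=read_camera("scene");x,y=map(int,proj("scene",(458,256,36)));print(x,y)
cv2.imwrite("pics/s1.png",cv2.resize(cv2.convertScaleAbs(p[y-50:y+50,x-65:x+65],alpha=1.6),None,fx=6,fy=6,interpolation=2))
E
```

```text
2.2 [458.36018785 254.49619431  21.05057258] [2.10321435e-02 9.99778128e-01 6.00771755e-04 9.91499244e-04]
429 260
```

View pics/s1.png

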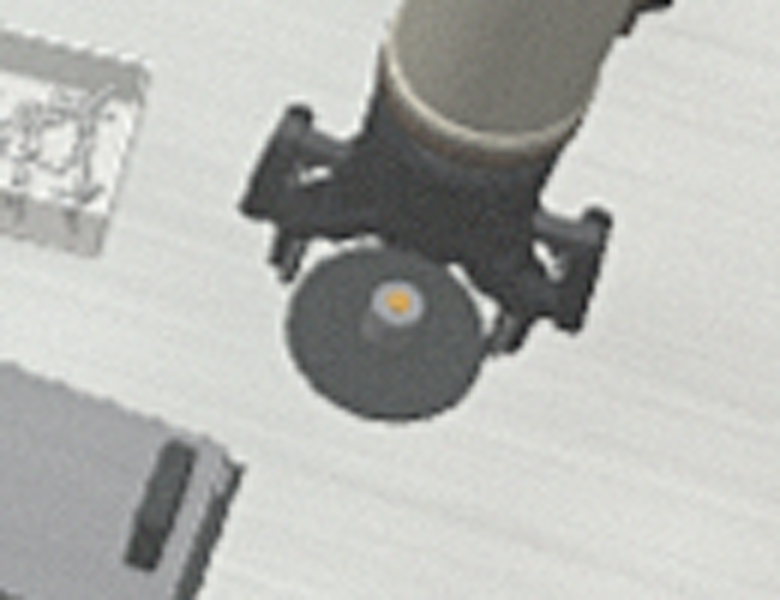

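The crop shows the open finger tips at (285,265) and (510,340), with the hub and brass rivet midway between them at (398,302), so the gripper is centred.

Call:
arm_command:
  commands: "0.085 0 0.001 0.007 0 0 0;0.085 0 0.001 0.007 0 0 0;0.06 0 0.001 0.007 0 0 0;0.035 0 0.001 0.007 0 0 0;0.01 0 0.001 0.007 0 0 0;0.01 0 0.001 0.007 0 0 0;0.01 0 0.001 0.007 0 0 0;0.01 0 0.001 0.007 0 0 0;0.01 0 0.001 0.007 0 0 0;0.01 0 0.001 0.007 0 0 0"
  force: 50

```text
clock: 3.25
tcp_pos: [457.7, 255.0, 13.1]
tcp_rot: [0.021, 1.0, 0.0, 0.0]
wrist_force: [-1.5, -0.0, 4.7]
gripper_width: 0.238
gripper_force: 48.9
```

Call:
arm_command:
  commands: "0.01 0 0 -0.005 0 0 0;0.01 0 0 -0.03 0 0 0;0.01 0 0 -0.07 0 0 0;0.01 0 0 -0.12 0 0 0;0.01 0 0 -0.14 0 0 0;0.01 0 0 -0.14 0 0 0;0.01 0 0 -0.14 0 0 0"

```text
clock: 3.95
tcp_pos: [457.2, 254.2, 152.6]
tcp_rot: [0.021, 1.0, -0.0, -0.0]
wrist_force: [0.3, 0.4, -2.5]
gripper_width: 0.238
gripper_force: 49.0
```

Call:
arm_command:
  commands: "0.01 -0.028 -0.041 0 0 0 0;0.01 -0.057 -0.082 0 0 0 0;0.01 -0.085 -0.123 0 0 0 0;0.01 -0.113 -0.164 0 0 0 0;0.01 -0.135 -0.195 0 0 0 0;0.01 -0.142 -0.205 0.01 0 0 0;0.01 -0.142 -0.205 0.03 0 0 0;0.01 -0.142 -0.205 0.03 0 0 0;0.01 -0.142 -0.205 0.03 0 0 0;0.01 -0.142 -0.205 0.03 0 0 0"

```text
clock: 4.95
tcp_pos: [590.3, 45.2, 122.7]
tcp_rot: [0.02, 1.0, 0.0, -0.0]
wrist_force: [0.1, 0.1, -1.4]
gripper_width: 0.238
gripper_force: 49.1
```

```bash
python3 - <<'E'
from h import *
np.set_printoptions(precision=2,suppress=True)
s=sensors.observe();print(s['clock'],s['tcp_pos'],s['tcp_rot'],s['wrist_force'],s['moment'])
for n in("scene","top"):
    p,d=read_camera(n);x,y=map(int,proj(n,(590,43,100)));np.savez(n+"2.npz",p=p,d=d)
    if n=="scene":cv2.imwrite("pics/s2.png",cv2.resize(cv2.convertScaleAbs(p[y-50:y+50,x-65:x+65],alpha=1.6),None,fx=6,fy=6,interpolation=2))
    print(n,x,y)
E
```

```text
4.95 [590.34  45.17 122.72] [ 0.02  1.    0.   -0.  ] [ 0.14  0.06 -1.42] [ 0.01 -0.02  0.  ]
scene 335 264
top 302 216
```

View pics/s2.png

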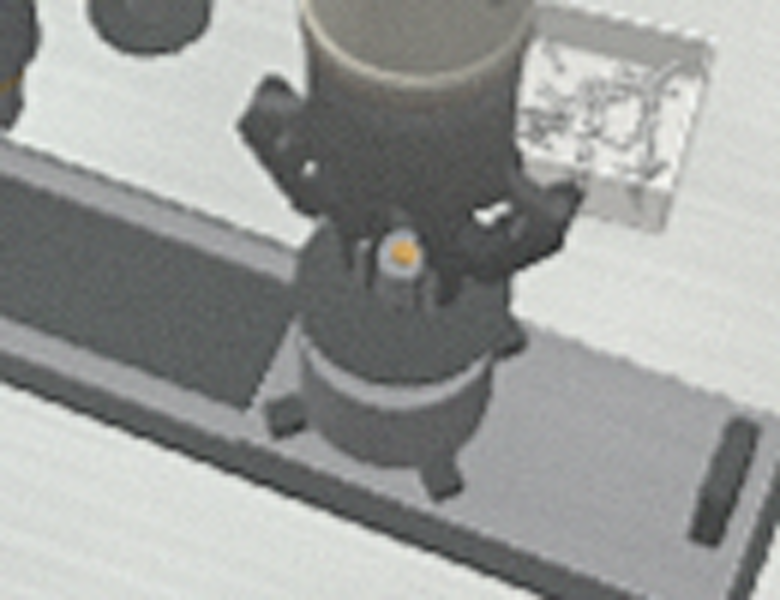

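The cover hangs level just above the canister mouth. The rivet is at crop (404,252), which is full-image about (337,256), and the flange overhangs the rim on all sides.

```bash
python3 - <<'E'
from h import *
np.set_printoptions(precision=2,suppress=True)
p=np.load("scene2.npz")['p'];d=np.load("scene2.npz")['d']
def br(p,x0,y0,x1,y1):
    c=p[y0:y1,x0:x1].astype(float);w=np.clip(c[...,2]-c[...,0]-12,0,None);v,u=np.indices(w.shape);return (u*w).sum()/w.sum()+x0,(v*w).sum()/w.sum()+y0,(w>0).sum()
a=br(p,330,250,345,263);print(a,onz("scene",*a[:2],145.6))
q=np.load("scene0.npz")['p'];a=br(q,423,254,437,266);print(a,onz("scene",*a[:2],36))
# pixel-based mouth check: outer rim ellipse prediction vs image edges, initial pictures
for n in("scene","top"):
    q=np.load(n+"0.npz");P=dep(n,q['d']);Z=P[...,2]
    m=(abs(Z-90)<9)&(np.hypot(P[...,0]-590,P[...,1]-43.5)<50);v,u=np.nonzero(m)
    X=np.array([onz(n,a,b,90) for a,b in zip(u,v)])[:,:2]
    c,r=cv2.minEnclosingCircle(X.astype(np.float32));k=np.linalg.lstsq(np.c_[2*X,np.ones(len(X))],(X**2).sum(1),rcond=None)[0][:2];print(n,c,r,k,len(u))
# flange depth
P=dep("scene",d);Z=P[...,2];m=(abs(Z-118)<6)&(np.hypot(P[...,0]-590,P[...,1]-43.5)<46)&(P[...,0]>605);Q=P[m];f=np.linalg.lstsq(np.c_[Q[:,:2]-[590,44],np.ones(len(Q))],Q[:,2],rcond=None)[0];print("flange plane",f,len(Q))
E
```

```text
(np.float64(336.95509499136443), np.float64(255.61658031088083), np.int64(17)) [588.36  45.61 145.6 ]
(np.float64(429.9845132743363), np.float64(259.80973451327435), np.int64(15)) [455.87 257.79  36.  ]
scene (590.2552490234375, 45.29613494873047) 43.13880920410156 [590.72  44.52] 222
top (590.1071166992188, 42.36467361450195) 41.43980026245117 [590.06  42.7 ] 209
flange plane [ -0.02   0.01 121.14] 266
```

Call:
arm_command:
  commands: "0.01 -0.0007 -0.0018 0.005 0 0 0;0.01 -0.0007 -0.0018 0.010 0 0 0;0.01 -0.0007 -0.0018 0.014 0 0 0;0.01 -0.0007 -0.0018 0.017 0 0 0;0.01 -0.0007 -0.0018 0.018 0 0 0;0.01 -0.0007 -0.0018 0.019 0 0 0;0.01 -0.0007 -0.0018 0.02 0 0 0;0.01 -0.0007 -0.0018 0.021 0 0 0;0.01 -0.0007 -0.0018 0.022 0 0 0;0.01 -0.0007 -0.0018 0.022 0 0 0"

```text
clock: 6.05
tcp_pos: [591.3, 42.2, 100.7]
tcp_rot: [0.021, 1.0, 0.0, -0.0]
wrist_force: [0.3, -0.1, -1.4]
gripper_width: 0.24
gripper_force: 49.1
```

Call:
arm_command:
  commands: "0.01 0 0 0.0007 0 0 0;0.01 0 0 0.0014 0 0 0;0.01 0 0 0.002 0 0 0;0.01 0 0 0.0025 0 0 0;0.01 0 0 0.003 0 0 0;0.01 0 0 0.003 0 0 0"

```text
clock: 6.65
tcp_pos: [591.2, 42.8, 98.5]
tcp_rot: [0.021, 1.0, 0.0, 0.0]
wrist_force: [-2.6, 2.0, -0.4]
gripper_width: 0.235
gripper_force: 49.2
```

Call:
arm_command:
  commands: "0.01 0.0012 0.001 0 0 0 0;0.01 0.0012 0.001 0 0 0 0;0.01 0.0012 0.001 0.0005 0 0 0;0.01 0.0012 0.001 0.001 0 0 0;0.01 0.0012 0.001 0.0015 0 0 0;0.01 0.0012 0.001 0.0018 0 0 0"

```text
clock: 7.25
tcp_pos: [590.2, 43.0, 96.1]
tcp_rot: [0.021, 1.0, -0.0, -0.0]
wrist_force: [-2.0, -1.0, 2.7]
gripper_width: 0.236
gripper_force: 49.6
```

Call:
arm_command:
  commands: "0.01 0.0006 0 0.0003 0 0 0;0.01 0.0006 0 0.0005 0 0 0;0.01 0.0006 0 0.0005 0 0 0"

```text
clock: 7.55
tcp_pos: [590.2, 43.0, 96.1]
tcp_rot: [0.021, 1.0, -0.0, 0.001]
wrist_force: [0.1, -1.2, 5.0]
gripper_width: 0.236
gripper_force: 49.7
```

Seated at the expected height with about 6 N on it. Next: release gradually and rise.

Call:
arm_command:
  commands: "0.025 0 0 -0.0003 0 0 0;0.03 0 0 -0.0003 0 0 0;0.05 0 0 -0.0003 0 0 0;0.085 0 0 -0.0003 0 0 0;0.085 0 0 -0.0003 0 0 0;0.085 0 0 -0.0003 0 0 0;0.085 0 0 -0.01 0 0 0;0.085 0 0 -0.04 0 0 0;0.085 0 0 -0.075 0 0 0;0.085 0 0 -0.075 0 0 0"

```text
clock: 8.55
tcp_pos: [593.4, 43.9, 176.4]
tcp_rot: [0.021, 1.0, 0.001, 0.005]
wrist_force: [0.3, 0.2, 0.6]
gripper_width: 0.994
gripper_force: 0.0
```

Call:
arm_command:
  commands: "0.085 0 0.04 0 0 0 0;0.085 -0.0005 0.09 0 0 0 0;0.085 -0.001 0.13 0 0 0 0;0.085 -0.001 0.145 0 0 0 0;0.085 -0.001 0.145 0 0 0 0;0.085 -0.001 0.145 0 0 0 0"

```text
clock: 9.15
tcp_pos: [596.8, 186.5, 170.3]
tcp_rot: [0.021, 1.0, -0.001, -0.0]
wrist_force: [1.1, 0.2, -0.5]
gripper_width: 0.995
gripper_force: 0.0
```

```bash
python3 - <<'E'
from h import *
np.set_printoptions(precision=2,suppress=True)
s=sensors.observe();print(s['clock'],s['tcp_pos'],s['tcp_rot'],s['wrist_force'])
def br(p,x0,y0,x1,y1):
    c=p[y0:y1,x0:x1].astype(float);w=np.clip(c[...,2]-c[...,0]-12,0,None);v,u=np.indices(w.shape);return (u*w).sum()/w.sum()+x0,(v*w).sum()/w.sum()+y0,(w>0).sum()
for n in("scene","top"):
    p,d=read_camera(n);np.savez(n+"3.npz",p=p,d=d)
    x,y=map(int,proj(n,(590,43,119)));a=br(p,x-9,y-9,x+9,y+9);print(n,x,y,a,onz(n,*a[:2],119))
    P=dep(n,d);Z=P[...,2];r=np.hypot(P[...,0]-590,P[...,1]-43.5);m=(abs(Z-93)<9)&(r<42)&(r>20);Q=P[m];print("plane",np.linalg.lstsq(np.c_[Q[:,:2]-[590,43.5],np.ones(len(Q))],Q[:,2],rcond=None)[0],len(Q))
    if n=="scene":cv2.imwrite("pics/s3.png",cv2.resize(cv2.convertScaleAbs(p[y-60:y+60,x-75:x+75],alpha=1.6),None,fx=5,fy=5,interpolation=2))
E
```

```text
9.15 [596.77 186.47 170.31] [ 0.02  1.   -0.   -0.  ] [ 1.06  0.22 -0.5 ]
scene 335 261 (np.float64(335.94096601073346), np.float64(260.5957066189624), np.int64(16)) [587.99  43.55 119.  ]
plane [-0.01 -0.   94.43] 618
top 302 214 (np.float64(302.38519764507987), np.float64(213.63751051303618), np.int64(33)) [591.49  42.29 119.  ]
plane [ 0.   -0.01 92.54] 939
```

View pics/s3.png

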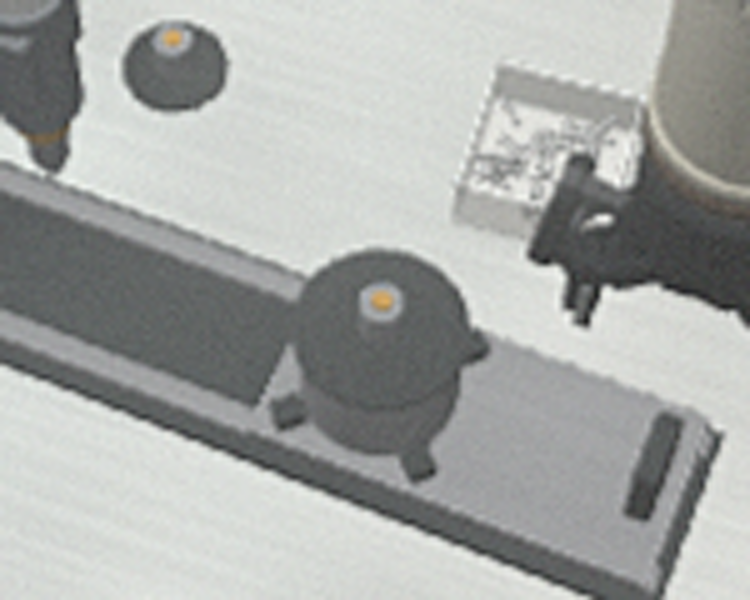

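The cover is seated level, with no gap at the rim and the rivet at crop (382,300). Nothing else has moved. The gripper is over the lug, so I'll go down and grip it.

Call:
arm_command:
  commands: "0.085 0 0.001 0.04 0 0 0;0.085 0 0.001 0.08 0 0 0;0.085 0 0.001 0.11 0 0 0;0.085 0 0.001 0.12 0 0 0;0.085 0 0.001 0.122 0 0 0;0.085 0 0.001 0.122 0 0 0;0.05 0 0.001 0.122 0 0 0;0.03 0 0.001 0.122 0 0 0;0.02 0 0.001 0.122 0 0 0;0.005 0 0.001 0.122 0 0 0"
  force: 60

```text
clock: 10.25
tcp_pos: [597.1, 189.2, 49.2]
tcp_rot: [0.021, 1.0, 0.0, 0.001]
wrist_force: [-0.5, -0.2, -0.8]
gripper_width: 0.325
gripper_force: 0.0
```

Call:
arm_command:
  commands: "0.005 0 0 0 0 0 0;0.005 0 0 0 0 0 0;0.005 0 0 0 0 0 0;0.005 0 0 0 0 0 0"

```text
clock: 10.65
tcp_pos: [596.9, 189.0, 49.0]
tcp_rot: [0.021, 1.0, -0.0, 0.0]
wrist_force: [-1.2, -0.4, 4.7]
gripper_width: 0.154
gripper_force: 59.3
```

```bash
python3 - <<'E'
from h import *
np.set_printoptions(precision=2,suppress=True)
s=sensors.observe();print(s['clock'],s['tcp_pos'],s['tcp_rot'],s['wrist_force'])
def br(p,x0,y0,x1,y1):
    c=p[y0:y1,x0:x1].astype(float);w=np.clip(c[...,2]-c[...,0]-12,0,None);v,u=np.indices(w.shape);return (u*w).sum()/w.sum()+x0,(v*w).sum()/w.sum()+y0,(w>0).sum()
p,d=read_camera("scene");a=br(p,327,252,345,270);X=onz("scene",*a[:2],119);print(a,X)
# nose tip: dark silhouette against bright bench: print lower nose columns per row
g=cv2.cvtColor(p,cv2.COLOR_BGR2GRAY)
for v in range(222,238):print(v,g[v,258:284])
E
```

```text
10.65 [596.89 189.02  48.99] [ 0.02  1.   -0.    0.  ] [-1.19 -0.41  4.74]
(np.float64(336.05400372439476), np.float64(260.64990689013035), np.int64(17)) [588.04  43.85 119.  ]
222 [137  89  55  58  54  54  53  56  58  54  61  57  54  57  57  54  50  55
 118 134 134 134 132 135 135 135]
223 [142 109  61  58  54  54  54  57  56  59  53  57  58  55  54  53  45  71
 127 138 136 136 136 132 134 134]
224 [138 135  91  53  55  56  54  55  56  59  57  56  59  58  56  47  73 119
 140 141 136 136 136 136 134 135]
225 [138 142 118  77  54  52  56  57  55  56  55  56  56  53  56  45 115 144
 140 141 139 140 138 137 137 136]
226 [136 136 138 129  99  61  51  54  54  59  56  58  57  58  51  59 128 144
 141 139 138 140 139 140 140 136]
227 [135 136 139 140 135  99  60  49  56  57  58  59  58  60  57  76 133 138
 137 136 137 136 138 138 140 137]
228 [135 137 138 138 140 135 118  76  57  63  64  62  61  62  55  80 135 142
 139 138 137 138 137 137 136 139]
229 [138 138 139 138 139 143 144 100  64  58  62  63  62  60  49  83 134 143
 136 140 138 136 137 136 137 136]
230 [137 136 135 139 139 140 146 11
[... 152 characters left out ...]

 141 140 140 140 138 138 136 138]
232 [ 97 118 140 145 140 142 140 138  86  52  57  57  61  58  47  92 134 141
 138 139 139 137 139 138 137 138]
233 [ 75  79  87  98 115 140 145 146 120  71  53  59  60  55  56 122 143 141
 141 137 138 137 138 138 140 137]
234 [ 94  86  83  77  74  93 120 143 147 118  81  54  53  46  89 134 142 139
 140 139 138 138 138 137 140 140]
235 [ 99  98  98  94  86  83  93 100 102 120 133  94  77  80 124 140 139 136
 138 140 139 138 137 138 136 136]
236 [101  99  98  98  98  96  95  86  79  82 102  82  99 128 146 142 139 140
 139 135 135 138 138 136 137 136]
237 [102  99 100 100 100  99  94  96  95  87  89  83  81  95 123 142 144 142
 142 136 138 136 134 138 136 138]
```

Call:
arm_command:
  commands: "0.005 0 -0.003 0 0 0 0;0.005 0 -0.01 0 0 0 0;0.005 0 -0.02 0 0 0 0;0.005 0 -0.032 0 0 0 0;0.005 0 -0.044 0 0 0 0;0.005 0 -0.056 0 0 0 0;0.005 0 -0.068 0 0 0 0;0.005 0 -0.08 0 0 0 0;0.005 0 -0.088 0 0 0 0;0.005 0 -0.09 0 0 0 0"

```text
clock: 11.7
tcp_pos: [593.1, 96.6, 49.0]
tcp_rot: [0.022, 1.0, -0.001, 0.0]
wrist_force: [-0.6, 2.8, 5.8]
gripper_width: 0.153
gripper_force: 59.8
```

Call:
arm_command:
  commands: "0.005 0 -0.003 0 0 0 0;0.005 0 -0.01 0 0 0 0;0.005 0 -0.02 0 0 0 0;0.005 0 -0.032 0 0 0 0;0.005 0 -0.044 0 0 0 0;0.005 0 -0.056 0 0 0 0;0.005 0 -0.065 0 0 0 0;0.005 0 -0.071 0 0 0 0;0.005 0 -0.074 0 0 0 0;0.005 0 -0.075 0 0 0 0"

```text
clock: 12.7
tcp_pos: [590.1, 22.5, 49.0]
tcp_rot: [0.022, 1.0, -0.0, 0.0]
wrist_force: [0.6, 2.7, 5.1]
gripper_width: 0.154
gripper_force: 59.7
```

```bash
python3 - <<'E'
from h import *
np.set_printoptions(precision=2,suppress=True)
s=sensors.observe();print(s['clock'],s['tcp_pos'],s['tcp_rot'],s['wrist_force'],s['gripper_width'])
p,d=read_camera("scene");np.savez("scene4.npz",p=p,d=d);print(proj("scene",(580.5,-122,119)))
cv2.imwrite("pics/s4.png",cv2.resize(cv2.convertScaleAbs(p[205:265,240:320],alpha=1.8),None,fx=10,fy=10,interpolation=2))
E
```

```text
12.7 [590.1   22.5   48.97] [ 0.02  1.   -0.    0.  ] [0.55 2.71 5.13] 0.15384375214637208
(np.float64(274.12670846407025), np.float64(237.1208530725189))
```

View pics/s4.png

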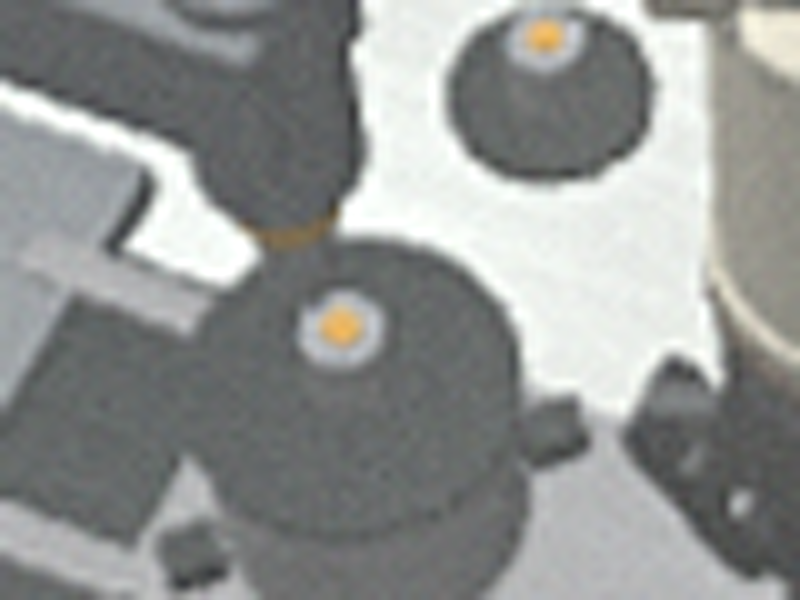

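The rivet is at crop (340,327), full-image (274.0,237.7), about 8 mm short of the nose tip. The nose's brass ring is at crop (290,238).

```bash
python3 - <<'E'
from h import *
np.set_printoptions(precision=2,suppress=True)
def br(p,x0,y0,x1,y1):
    c=p[y0:y1,x0:x1].astype(float);w=np.clip(c[...,2]-c[...,0]-25,0,None);v,u=np.indices(w.shape);return (u*w).sum()/w.sum()+x0,(v*w).sum()/w.sum()+y0
p=np.load("scene4.npz")['p'];a=br(p,268,233,280,242);X=onz("scene",*a,119);print(a,X)
t=np.linspace(0,2*np.pi,73)
for u,v in((270.4,233.6),):
    N=onz("scene",u,v,130);print(N)
    E=np.array([proj("scene",N+5*np.array([np.cos(k),np.sin(k),0])) for k in t]);print("disc px extents",E.min(0),E.max(0),"bottom u",E[E[:,1].argmax(),0])
    print("rivet px under",proj("scene",[N[0],N[1],119]))
# tip silhouette, subpixel edges in the first image (dark 56, bright 139)
g=cv2.cvtColor(np.load("scene0.npz")['p'],cv2.COLOR_BGR2GRAY).astype(float)
for v in range(228,236):
    r=np.clip((139-g[v,264:280])/83,0,1);j=np.arange(264,280);L=264+np.interp(-.5,-r[:8],np.arange(8)) if 0 else None
    i=[k for k in range(15) if (r[k]-.5)*(r[k+1]-.5)<0];print(v,[round(264+k+(.5-r[k])/(r[k+1]-r[k]),2) for k in i])
print("col 270/271 bottom",g[230:240,269:273].T)
E
```

```text
(np.float64(273.63532763532766), np.float64(237.23646723646723)) [ 581.24 -123.    119.  ]
[ 580.25 -131.    130.  ]
disc px extents [268.36 231.87] [272.44 235.34] bottom u 270.2500465695668
rivet px under (np.float64(270.84319749550696), np.float64(235.9342281356275))
228 [np.float64(264.42), np.float64(273.39)]
229 [np.float64(265.07), np.float64(273.36)]
230 [np.float64(265.33), np.float64(273.5)]
231 [np.float64(265.38), np.float64(273.6)]
232 [np.float64(265.66), np.float64(273.22)]
233 [np.float64(266.41), np.float64(272.64)]
234 [np.float64(267.53), np.float64(272.24)]
235 [np.float64(266.03), np.float64(268.86), np.float64(271.47)]
col 270/271 bottom [[ 58.  57.  57.  54.  54.  92.  79.  80.  92.  97.]
 [ 59.  61.  58.  53.  50.  76.  96.  76.  86.  96.]
 [ 58.  58.  59.  50.  43.  77. 125.  94.  77.  92.]
 [ 51.  49.  48.  54.  87. 121. 141. 120.  88.  91.]]
```

Call:
arm_command:
  commands: "0.005 0 -0.003 0 0 0 0;0.005 0 -0.006 0 0 0 0;0.005 0 -0.0075 0 0 0 0;0.005 0 -0.0081 0 0 0 0;0.005 0 -0.0081 0 0 0 0;0.005 0 -0.0081 0 0 0 0"

```text
clock: 13.35
tcp_pos: [589.8, 14.8, 49.0]
tcp_rot: [0.021, 1.0, -0.0, 0.001]
wrist_force: [0.2, 2.8, 5.4]
gripper_width: 0.151
gripper_force: 59.7
```

```bash
python3 - <<'E'
from h import *
np.set_printoptions(precision=2,suppress=True)
s=sensors.observe();print(s['clock'],s['tcp_pos'],s['wrist_force'])
p,d=read_camera("scene");np.savez("scene5.npz",p=p,d=d)
cv2.imwrite("pics/s5.png",cv2.resize(cv2.convertScaleAbs(p[215:257,245:301],alpha=1.8),None,fx=14,fy=14,interpolation=2))
c=p[232:242,264:278].astype(int);print(c[...,2]-c[...,0]);print(c[...,1])
# hub's sides, flange ellipse for an independent centre
E
```

```text
13.35 [589.82  14.81  48.96] [0.24 2.8  5.44]
[[-2  0 -2 -1 -1 -1 -2 -2  0  0 -2 -1 -3 -1]
 [-3 -5  1 -2  0 -2 -3 -1 -1  0 -3 -2 -2 -3]
 [-3 -3  0 -1 -1 -1 -5 -7 -5 -6 -1  0  0 -1]
 [-1 -2 -4 -4 -3  1 15 20 44 11 -4 -4 -2 -1]
 [-2 -1 -4 -2 -7 35 62 62 76 19 -8  0  1 -4]
 [-1 -3 -3 -4 -4 32 71 77 59  9 -5 -1 -2 -3]
 [-3 -1 -2 -3 -4  3 22 31 13 -3 -3 -2 -1 -3]
 [-5  1 -3 -2 -3 -4 -3 -2 -5 -3 -1  0 -3  0]
 [-2 -3 -1  0 -1 -2 -3 -3 -2 -2 -2  2 -2 -2]
 [-1 -4 -3 -4 -1 -2  2 -2  1 -1 -3 -1 -2 -4]]
[[ 58  60  59  60  56  58  60  59  57  52  58  58  59  57]
 [ 55  57  62  55  56  60  58  56  59  69  60  54  59  59]
 [ 56  55  57  57  63  58  52  50  76  94  81  62  57  55]
 [ 59  58  52  78  98  73  66  62  93 101 100  71  56  57]
 [ 57  55  65  91 107  98  94  96 103 103 106  76  55  57]
 [ 55  53  59  96 106 105 105 107 104 102 112  77  56  59]
 [ 55  55  51  88 103 103  98  90  96 106  99  67  54  59]
 [ 58  58  59  67  91 106 102 100 108  96  71  58  51  60]
 [ 57  56  56  62  67  76  81  78  81  72  61  54  58  62]
 [ 59  59  56  64  62  59  58  56  58  58  57  57  55  56]]
```

View pics/s5.png

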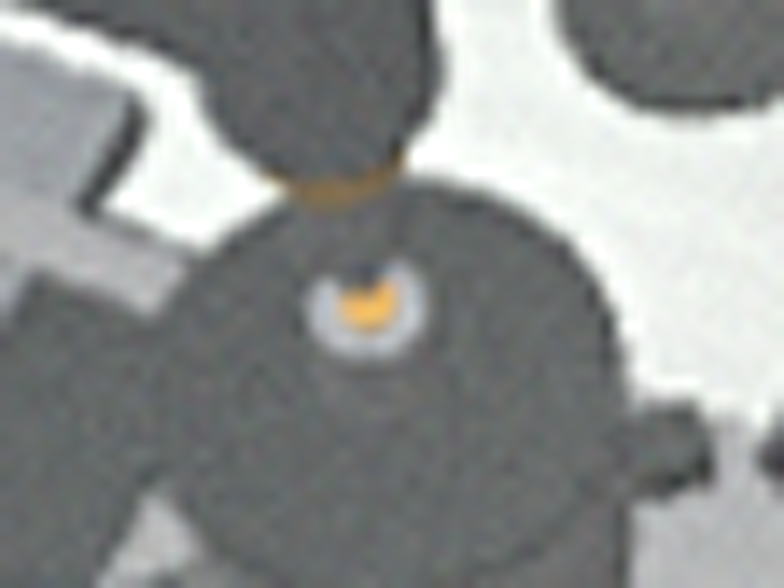

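The nose tip's lower edge is at full-image (270.4,235.3), just covering the top of the rivet, which is at about (270.8,236). That matches the computed position directly below the tip. Next: release the lug and retreat.

Call:
arm_command:
  commands: "0.015 0 0 0 0 0 0;0.03 0 0 0 0 0 0;0.06 0 0 0 0 0 0;0.085 0 0 0 0 0 0;0.085 0 0 0 0 0 0;0.085 0 0 0 0 0 0;0.085 0 0 -0.02 0 0 0;0.085 0 0 -0.06 0 0 0;0.085 0 0 -0.1 0 0 0;0.085 0 0 -0.1 0 0 0"

```text
clock: 14.4
tcp_pos: [593.8, 16.6, 154.5]
tcp_rot: [0.021, 1.0, 0.0, 0.005]
wrist_force: [0.3, -0.4, 1.1]
gripper_width: 0.993
gripper_force: 0.0
```

Call:
arm_command:
  commands: "0.085 0 0.05 0 0 0 0;0.085 0 0.1 0 0 0 0;0.085 0 0.12 0 0 0 0;0.085 0 0.12 0 0 0 0;0.085 0 0.12 0 0 0 0"

```text
clock: 14.9
tcp_pos: [594.1, 136.0, 147.9]
tcp_rot: [0.02, 1.0, -0.0, -0.0]
wrist_force: [0.3, -0.4, -0.5]
gripper_width: 0.998
gripper_force: 0.0
```

```bash
python3 - <<'E'
from h import *
np.set_printoptions(precision=2,suppress=True)
s=sensors.observe();print(s['clock'],s['tcp_pos'],s['wrist_force'])
p,d=read_camera("scene");q=np.load("scene5.npz")['p']
c=p[232:242,264:278].astype(int);print(c[...,2]-c[...,0]);print("diff",cv2.absdiff(p,q)[215:257,245:292].max(),cv2.absdiff(p,q)[215:257,245:292].mean())
t,d=read_camera("top");o=np.load("top0.npz")['p']
for n,(x,y) in dict(small=(384,294),tub=(285,298),wrench=(157,192),oil=(515,273),sd=(119,280)).items():print(n,cv2.absdiff(t,o)[y-15:y+15,x-15:x+15].mean())
P=dep("top",d);m=(abs(P[...,2]-79)<8)&(abs(P[...,0]-590)<40)&(abs(P[...,1]-15)<30);print("lug",P[m].mean(0),m.sum())
E
```

```text
14.9 [594.08 135.97 147.86] [ 0.27 -0.43 -0.54]
[[-3 -1 -1  0 -4 -1 -1 -3 -3 -2  0 -1 -5 -1]
 [-1 -3 -4 -1 -1  1 -2  0  0 -2 -3 -3 -2 -3]
 [ 0 -1 -4 -2  1 -4 -7 -6 -2 -3 -5 -2 -1 -1]
 [-5 -3 -1  0 -5  0 15 20 35  5 -4 -2 -2 -3]
 [-1 -3 -6 -3 -7 34 62 62 71 16 -4 -2 -1 -4]
 [-2 -3 -2 -2 -8 31 67 75 57 11 -6 -2 -1 -2]
 [ 0 -3 -2 -2 -4  4 21 29 12 -2 -3 -1 -2 -1]
 [-3 -2 -1 -1 -3 -6 -3 -4 -3 -5 -2 -5  0 -3]
 [ 1 -4 -4  0 -1 -2 -1 -3 -3 -1 -1  1 -3 -2]
 [ 0 -4 -3 -1  0 -3  0 -1 -3 -1  0 -1 -4 -2]]
diff 11 2.0702465383316446
small 4.771111111111111
tub 56.904074074074074
wrench 6.82
oil 3.724074074074074
sd 6.445555555555556
lug [588.67  13.98  77.67] 121
```

The carriage stayed put after release. The difference at the tub is most likely the arm hiding it from the top camera; the tool stayed well above it. Handing in.

```bash
python3 -c "
from workcell import robot
print(robot.finish_job())"
```

```text
the job is handed in; nothing more can be done
None
```

The large cover sits seated and level on the canister, the carriage is slid so the rivet stands under the nose tip to within about 1 mm by the scene camera, the arm is clear, and the job was handed in at about 15 s; the final check showed the other bystanders unmoved but could not confirm the tub, probably hidden by the arm.

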